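Close the microplate chamber

ROBOT

A 7-joint arm with a two-finger parallel gripper is mounted at the origin on a cart in front of the work surface, level with it; the furniture and walls round the work are solid. World frame = base frame: x ahead of the robot, y to its left, z up, the work surface at z = 0. Lengths are in m, angles in rad, forces in N, time in s.
With the tool pointing down it reaches from about 0.4 to 0.9 m from the base axis. Payload 5.5 kg.
Tool frame: the origin (TCP) lies on the centre line of the jaws, within the pads' length; the fingertips stand 22 mm ahead of it and the grasp point (between the pads) lies 3 mm ahead of it; z points along the fingers, y is the line along which they close (so a half turn about z gives the same grasp; the last joint's range is limited). The gripper opens to 92 mm and grips with 3 to 60 N. Pads are 19 mm wide; open, the fingers measure 130 mm over their backs; the gripper's body (75 mm by 190 mm) begins 47 mm behind the grasp point.
Start: joints at [1.425, 0.501, -0.427, 1.55, 0.221, 1.138, -0.21], TCP at [0.258, -0.596, 0.249] pointing down, gripper open.
Joint ranges: [-2.88, 2.88], [-0.31, 2.03], [-1.54, 1.56], [0.2, 2.42], [-1.41, 4.55], [0.19, 2.02], [-2.57, 2.57]. Speed limits (rad/s): [2.57, 2.57, 3.14, 3.14, 3.14, 3.14, 3.14].

INTERFACE

Orientations are given as a unit quaternion [x, y, z, w].
In Python, from workcell import get_state, snapshot, camera_params, hand_in gives the robot as it stands.
- The arm moves only by the shell command python3 -m inch FILE [OPENING] [FORCE], which reads ROWS from the file FILE. ROWS is a JSON object whose key "moves" holds a list of rows, 1 to 5 of them, each of 6 numbers: dx, dy, dz in m, then a rotation vector rx, ry, rz in rad; each row shifts and turns the commanded pose from where the row before left it, along the tool's axes as they then stand; what a row does not reach is not made up. A row lasts 1/12 s, in which the tool goes at most 0.0417 m and 0.125 rad, less where a joint would pass 70% of its speed; a pose out of reach is approached as far as the arm can. OPENING is the finger opening in m, set as the command begins (- or left out keeps the last). The fingers move at their own pace and stop on an object; FORCE is the grip in N (left out, the last holds). Time passes only in rows, so rows that do not move let the fingers close. It prints the time, the measured TCP pose, the force, the opening and the grip force at its end. Input that does not fit is refused with a message, and nothing moves.
- get_state(): the state, without advancing time (a new reading comes with each control period).
- snapshot(name): name is "side" or "top" or "wrist"; returns the picture (420x560x3 uint8, blue, green, red); there is no depth.
- camera_params(name): a dict with "camera_matrix" (3x3 intrinsics, pixels), "rvec" (rotation vector, rad) and "tvec" (3), from world to camera coordinates, as OpenCV has them. Camera axes: x right, y down, z forward; pixel columns grow to the right and rows downward; lengths in m; the calibration is good to about 2 mm. A picture is of the moment at which its call begins: read the wrist's pose just before it. camera_params takes no time and is no camera call; for the wrist camera it gives the pose at the moment of the call.
- hand_in(): hands the job in; it is judged then, once.
The state is a dict: "time_s": time; "joint_positions": joint angles; "qd": joint speeds; "joint_efforts": joint torques, N m; "position": TCP position; "orientation": TCP orientation; "ft_force": force on the tool from outside, world axes, zero at the start; "wrist_torque": the same for the moment, N m; "opening": finger opening in m; "gripper_force": force on a finger pad.
Only numpy, scipy, OpenCV 4.12 (cv2) and the standard library are available. Lean on these libraries where they do the work, as an engineer would, in place of code of your own. Each camera call takes 0.05 s, during which the arm holds its last target. There are 200 camera calls.

TASK

Slide the microplate gently home against the end stop of the small white chamber, then push the chamber's blue lid from behind just past upright and take your hand away, so that it falls shut by its own weight. It comes to rest on its catch: press the black knob at its free edge down past the catch until it is fully shut, hold it there with about 14 N (10 to 20 N) for a full second so that the seal beds in, and let go. Never press the lid or the plate harder than 20 N, and leave the other things on the bench where they are.

Things in the scene. Friction and masses are not known exactly. Their poses are not given: they have to be found in the camera images.
- chamber: Fixed white chamber for one microplate, 130 (x) x 145 (y) mm, walls 40 mm high; origin under its centre on the bench, z up. Inner floor 8 mm above the bench; channel 91 mm wide between the rails. The +y end is open; the end stop is the wall at -y. A plate that is home has its origin at y = 0 (x within 3 mm of 0) in this frame. Lid hinge along y on the +x wall, catch on the -x wall.
- plate: Loose white 96-well microplate, 86 (x) x 128 (y) x 14 mm (z), 50 to 100 g, origin at the centre of its underside. Lies in the chamber's channel, its y along the chamber's y, 30 to 50 mm short of home, sticking out of the open +y end; slides towards -y; push it near its middle, clear of the open lid. Unless it is home it holds the lid up.
- lid (a joint): Angle of the blue lid, rad: 0 shut, 1.57 upright, 2.0 leaning back on its stop. About 0.25 kg, damped: let go past upright it falls in 1 to 3 s and comes to rest at about 0.085, on the catch. Pressed at the free edge with about 6 to 9 N it passes the catch near 0.04, jumps to 0 on a hard stop and stays shut.
- lid_hinge (a point): Middle of the lid's hinge axis, at (65, 0, 42) mm in the chamber frame. Its axes turn with the lid and are parallel to the chamber's when shut: the lid is a slab 6 mm thick, 145 mm wide (y), from here to x = -140 mm; its outer face is z = +6 mm. Open, the lid stands up and its outer face looks to the chamber's +x, where the hand has clear room behind it.
- lid_press (a point): Place to press: foot of the black pressing knob, on the lid's outer (when shut, top) face by the free edge, 122 mm from the hinge axis; 48 mm above the bench when shut. The knob, 22 mm across, is screwed out so that its rigid top is 4 to 20 mm above this point, unknown: feel for it, and push the open lid beside it. The lid has an apron at its +y end, 28 mm deep, 66 to 122 mm from the hinge.
- catch (a joint): Travel of the small sprung steel roller of the catch, m: 0 at rest, about 0.003 when the lid passes it, under 0.0015 when the lid is caught. Its grey bracket, 44 mm wide and 44 mm high, stands against the chamber's -x wall, out to x = -102 mm.
- bottle: Bystander: white bottle with a red cap, 56 mm across, 108 mm high, origin under its centre.
- film_roll: Bystander: upright grey roll, 44 mm across, 118 mm high, origin under its centre.
- timer: Bystander: flat white timer, 62 x 62 x 19 mm, origin under its centre.
There are look-alikes about, which are no part of the job. What is shaped like the chamber but orange is not meant.

How it is judged:
On the way, in this order (a step that is already met when the one before it is completed fails the run):
1. the plate is home against the end stop (within 3 mm) while the lid still stands open (y of plate in the frame of chamber between -0.004 and 0.003 m and z of plate in the frame of chamber below 0.011 m and value of joint lid above 1.6 rad), for 0.2 s.
2. the lid has fallen past 0.3 rad, untouched (value of joint lid below 0.3 rad and contact force between each of the arm, the fingers and lid below 0.5 N), for 0.2 s.
3. the shut lid (under 0.03 rad) is held down with 9 to 21 N for 0.6 s (value of joint lid below 0.03 rad and contact force between the fingers and lid between 9 and 21 N), for 0.6 s.
At the end, for the whole second after the job is handed in: The plate lies flat and home, within 3 mm of the end stop; the lid is shut (under 0.025 rad) and caught by the roller, and the robot has let go of it (y of plate in the frame of chamber between -0.004 and 0.003 m and z of plate in the frame of chamber below 0.011 m and value of joint lid below 0.025 rad and value of joint catch below 0.0015 m and contact force between each of the arm, the fingers and lid below 0.2 N and linear speed of plate below 0.02 m/s); the robot touches nothing.
It fails at once if the lid is pushed or pressed with more than 25 N (contact force between any of the arm, the fingers and lid above 25 N).
It fails at once if the plate is pushed with more than 22 N (contact force between any of the arm, the fingers and plate above 22 N).
It fails at once if the lid is carried down by hand instead of falling (touched between 0.3 and 0.8 rad) (value of joint lid between 0.3 and 0.8 rad and contact force between any of the arm, the fingers and lid above 0.5 N).
It fails at once if a bystander is moved by more than 20 mm (distance of any of bottle, film_roll, timer from where it was at the start of the episode above 0.02 m).
It also fails if it takes over 72 s, if anything falls off the work surface, if the arm or the gripper's body presses on something with over 40 N, if the wrist force passes 120 N, or if a joint passes its speed limit or range.

## Working session

There is one attempt and no reset: what is moved stays moved. The work goes in short steps, Python scripts to look and compute and a shell command to move; the robot and the scene stay as the last step left them, time stands still between calls to the robot, and variables do not carry over. Pictures are saved under pics/ and viewed, at most 10 in all, crops included, and the job is handed in when it is done.

```bash
mkdir -p pics; ls
python3 - <<'E'
from workcell import *
import cv2,numpy as np
for n in("side","top"):
    cv2.imwrite(f"pics/{n}0.png",snapshot(n)); p=camera_params(n); print(n,p)
s=get_state();print(s)
E
```

```text
pics
side {'camera_matrix': array([[486.21035769,   0.        , 288.9125    ],
       [  0.        , 486.21035769, 207.9519474 ],
       [  0.        ,   0.        ,   1.        ]]), 'rvec': array([ 1.98789576, -0.17653877,  0.12487838]), 'tvec': array([-0.51335656,  0.07616585,  1.26213184])}
top {'camera_matrix': array([[490.4080282 ,   0.        , 265.61302626],
       [  0.        , 490.4080282 , 210.69915629],
       [  0.        ,   0.        ,   1.        ]]), 'rvec': array([ 2.15514845, -2.21198376,  0.101886  ]), 'tvec': array([-0.01433826,  0.54030745,  1.64665332])}
{'time_s': 0.1, 'joint_positions': array([ 1.42518672,  0.50177835, -0.42683894,  1.55132166,  0.22077344,
        1.13829976, -0.21031239]), 'qd': array([ 0.00021617, -0.00179965, -0.00236639, -0.00183813, -0.00155309,
        0.00091092,  0.00051464]), 'joint_efforts': array([-1.11367911e-02, -5.67873108e+01, -5.83858386e+00, -2.79914850e+01,
       -6.90179807e-02,  2.40312185e-02,  5.59142620e-05]), 'position': array([ 0.2581421 , -0.59590426,  0.2477795 ]), 'orientation': array([ 9.79176761e-01,  2.03007632e-01, -1.24978752e-04, -8.69717199e-04]), 'ft_force': array([-0.28450704, -0.01377953, -0.07972303]), 'wrist_torque': array([ 0.00632208, -0.01128722, -0.00488304]), 'gripper_force': 0.0, 'opening': 0.09157998609205452}
```

View pics/side0.png

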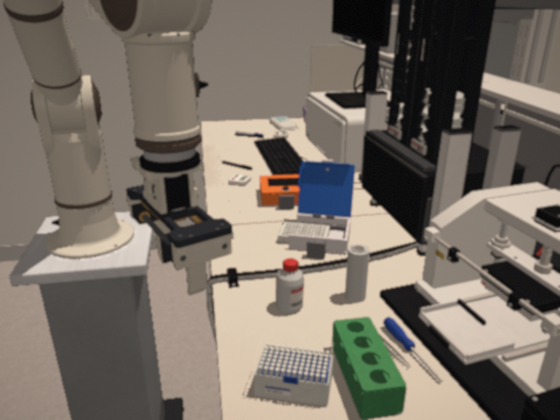

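View pics/top0.png

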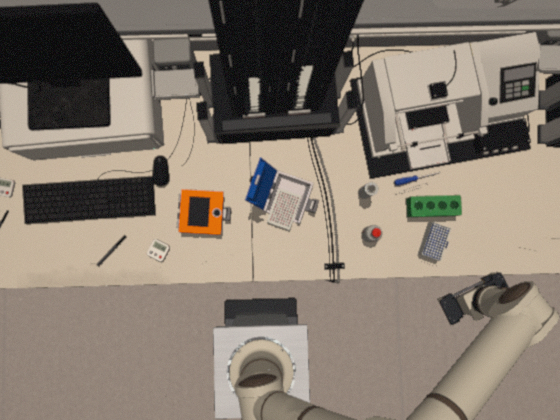

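The white chamber with the blue lid is at top (287,203) / side (315,232). The orange look-alike at top (202,212) / side (283,190) isn't meant. The bottle is at top (374,233), the roll at (369,190) and the timer at (158,250). I'll enlarge to confirm.

Run:
```python
import cv2
a=cv2.imread("pics/top0.png")[150:240,235:335]; b=cv2.imread("pics/side0.png")[150:270,260:380]
a=cv2.resize(a,None,fx=6,fy=6,interpolation=cv2.INTER_CUBIC); cv2.imwrite("pics/topc.png",a)
b=cv2.resize(b,None,fx=5,fy=5,interpolation=cv2.INTER_CUBIC); cv2.imwrite("pics/sidec.png",b)
```

```text
(no output)
```

View pics/topc.png

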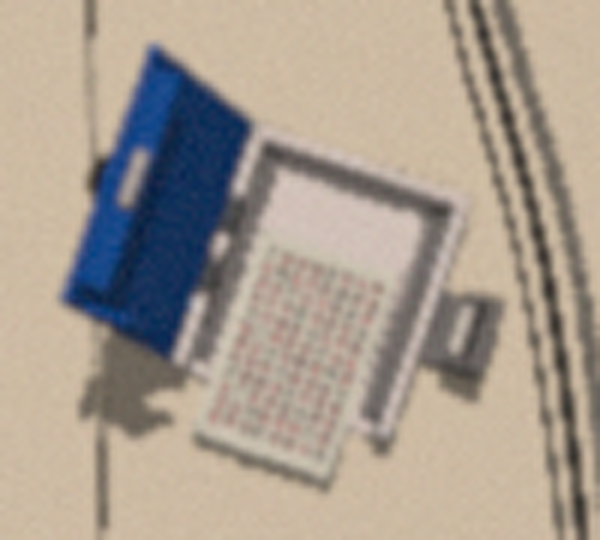

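View pics/sidec.png

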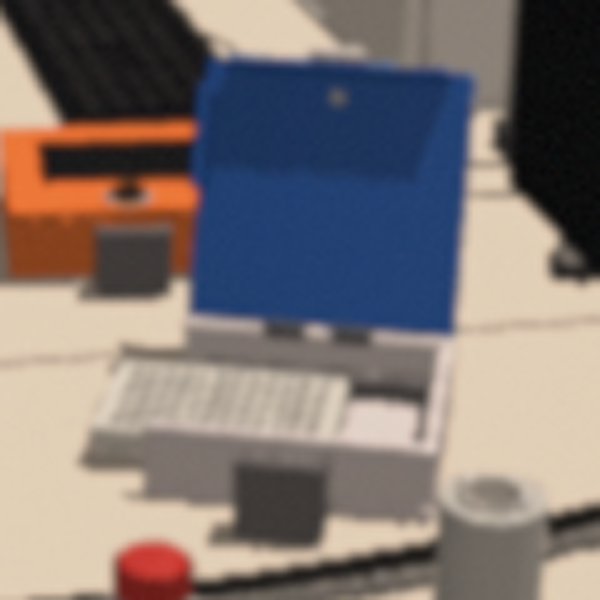

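The white chamber is confirmed: blue lid, hinge at the upper left in the top view, catch at right (crop 470,340), open end at the bottom with the plate sticking out (crop 262,463). Next is the pose fit, using wall-top corners from both views.

```bash
cat > h.py <<'E'
import numpy as np,cv2
from workcell import *
from scipy.optimize import least_squares
from scipy.spatial.transform import Rotation as R
def proj(n,P):
    c=camera_params(n); return cv2.projectPoints(np.array(P,float).reshape(-1,3),c["rvec"],c["tvec"],c["camera_matrix"],None)[0].reshape(-1,2)
def ray(n,uv,z):
    c=camera_params(n); Rm=cv2.Rodrigues(c["rvec"])[0]; d=Rm.T@np.linalg.inv(c["camera_matrix"])@[uv[0],uv[1],1]; o=-Rm.T@c["tvec"]
    return o+d*(z-o[2])/d[2]
def T(p,P): # x,y,yaw
    c,s=np.cos(p[2]),np.sin(p[2]); P=np.array(P,float).reshape(-1,3); return np.c_[p[0]+c*P[:,0]-s*P[:,1],p[1]+s*P[:,0]+c*P[:,1],P[:,2]]
E
python3 - <<'E'
from h import *
tc=lambda u,v:((u+.5)/6-.5+235,(v+.5)/6-.5+150)
sc=lambda u,v:((u+.5)/5-.5+260,(v+.5)/5-.5+150)
C=np.array([[-65,-72.5,40],[-65,72.5,40],[65,-72.5,40],[65,72.5,40]])/1e3
top=np.array([tc(467,197),tc(383,440),tc(258,128),tc(175,360)])
Cs=C[[0,2,3,1]]; side=np.array([sc(440,440),sc(456,333),sc(187,318),sc(145,432)])
for u in top: print(ray("top",u,.04).round(4))
f=lambda p:np.r_[(proj("top",T(p,C))-top).ravel(),(proj("side",T(p,Cs))-side).ravel()]
ft=lambda p:(proj("top",T(p,C))-top).ravel()
for g in(ft,f):
    r=least_squares(g,[.6,-.05,1.3]);print(r.x,g(r.x).reshape(-1,2).round(1).tolist())
p=r.x
Pc=np.array([[43,64],[-43,64],[-43,-64],[43,-64]])/1e3
pl=np.array([tc(195,438),tc(328,488),tc(388,280),tc(268,240)])
w=[ray("top",u,.022) for u in pl]; 
c,s=np.cos(p[2]),np.sin(p[2]);A=np.array([[c,s],[-s,c]])
print("plate in chamber",[(A@(q[:2]-p[:2])-k).round(4).tolist() for q,k in zip(w,Pc)])
# lid free-edge (inner) angle
L=lambda a,y:[.065-.14*np.cos(a),y,.042+.14*np.sin(a)]
for a in(1.7,1.8,1.9,2.0): print(a,proj("side",T(p,[L(a,.0725),L(a,-.0725)])).round(1).tolist(),proj("top",T(p,[L(a,.0725),L(a,-.0725)])).round(1).tolist())
print("obs",sc(207,58),sc(472,75),tc(65,298),tc(153,45))
for n,u in(("bottle",(374,233)),("roll",(371,185)),("timer",(158,250))):print(n,ray("top",u,.1 if n!="timer" else .02).round(3))
E
```

```text
[ 0.6303 -0.1892  0.04  ]
[ 0.4943 -0.1374  0.04  ]
[ 0.6726 -0.0724  0.04  ]
[ 0.5422 -0.022   0.04  ]
[ 0.58488563 -0.10525643  1.20258715] [[0.8, 0.3], [0.7, 0.1], [-0.5, -1.0], [-1.0, 0.5]]
[ 0.58529776 -0.10622965  1.21808053] [[0.9, -0.2], [1.4, -0.2], [-0.6, -0.9], [-0.5, 0.8], [-0.1, 1.2], [-0.3, 0.2], [-0.2, -1.0], [0.0, -2.2]]
plate in chamber [[-0.0034, 0.0424], [0.0023, 0.045], [0.0074, 0.0498], [-0.0066, 0.05]]
1.7 [[298.6, 160.6], [354.2, 164.1]] [[257.9, 204.6], [272.9, 160.6]]
1.8 [[299.4, 159.9], [354.4, 163.3]] [[253.7, 203.3], [268.7, 159.4]]
1.9 [[300.1, 159.7], [354.5, 163.1]] [[249.6, 202.0], [264.6, 158.2]]
2.0 [[300.8, 160.0], [354.6, 163.4]] [[245.6, 200.8], [260.6, 157.2]]
obs (301.0, 161.2) (354.0, 164.6) (245.41666666666666, 199.25) (260.0833333333333, 157.08333333333334)
bottle [ 0.452 -0.377  0.1  ]
roll [ 0.609 -0.374  0.1  ]
timer [0.416 0.339 0.02 ]
```

Chamber is at about (0.585,-0.106), yaw ≈1.21; plate is ~45 mm short; lid ≈2.0, as described. First I turn the tool so its x/y match chamber x/−y, with the fingers closed.

```bash
cat >> h.py <<'E'
CH=[.585,-.106,1.21]
def st():
    s=get_state(); c,sn=np.cos(CH[2]),np.sin(CH[2]); A=np.array([[c,sn,0],[-sn,c,0],[0,0,1]])
    m=R.from_quat(s["orientation"]).as_matrix()
    print("t",round(s["time_s"],2),"chamber mm",(A@(s["position"]-[CH[0],CH[1],0])*1e3).round(1),"F chamber",(A@s["ft_force"]).round(2),"toolx",(A@m[:,0]).round(3),"toolz",(A@m[:,2]).round(3),"J",s["joint_positions"].round(2))
if __name__=="__main__": st()
E
echo '{"moves": [[0,0,0,0,0,-0.115],[0,0,0,0,0,-0.115],[0,0,0,0,0,-0.115],[0,0,0,0,0,-0.115]]}' > next.json && python3 -m inch next.json 0 10
echo '{"moves": [[0,0,0,0,0,-0.115],[0,0,0,0,0,-0.115],[0,0,0,0,0,-0.11],[0,0,0,0,0,0]]}' > next.json && python3 -m inch next.json
python3 h.py
```

```text
time_s: 0.43
position: [0.2582, -0.5961, 0.2482]
orientation: [0.906, 0.423, 0.0, -0.0]
ft_force: [0.5, 0.4, 0.4]
opening: 0.0699
gripper_force: 0.0
time_s: 0.77
position: [0.258, -0.5962, 0.248]
orientation: [0.822, 0.57, 0.0, -0.001]
ft_force: [-0.7, 0.2, -0.3]
opening: 0.0434
gripper_force: 0.0
t 0.77 chamber mm [-574.   132.9  248. ] F chamber [-0.07  0.76 -0.27] toolx [1.    0.003 0.001] toolz [ 0.001  0.001 -1.   ] J [ 1.54  0.53 -0.6   1.55  0.32  1.16  0.52]
```

```bash
echo '{"moves": [[0.04,-0.002,0,0,0,0],[0.04,-0.002,0,0,0,0],[0.04,-0.002,0,0,0,0],[0.04,-0.002,0,0,0,0],[0.04,-0.002,0,0,0,0]]}' > next.json && python3 -m inch next.json 0 >/dev/null
echo '{"moves": [[0.04,-0.002,0,0,0,0],[0.04,-0.002,0,0,0,0],[0.04,-0.002,0,0,0,0],[0.04,-0.002,0,0,0,0],[0.04,-0.002,0,0,0,0]]}' > next.json && python3 -m inch next.json>/dev/null
echo '{"moves": [[0.04,-0.002,0,0,0,0],[0.04,0,0,0,0,0],[0.04,0,0,0,0,0],[0.04,0,0,0,0,0],[0,0,0,0,0,0]]}' > next.json && python3 -m inch next.json
python3 h.py
python3 - <<'E'
from h import *
p=camera_params("wrist");cv2.imwrite("pics/w1.png",snapshot("wrist"));print(p)
E
```

```text
time_s: 2.02
position: [0.4385, -0.0565, 0.2497]
orientation: [0.821, 0.571, 0.002, -0.0]
ft_force: [1.1, -0.1, 0.7]
opening: 0.0004
gripper_force: 0.0
t 2.02 chamber mm [ -5.4 154.5 249.7] F chamber [ 0.34 -1.08  0.72] toolx [1.    0.006 0.004] toolz [ 0.004 -0.002 -1.   ] J [ 0.96  0.18 -0.96  2.04  0.17  1.01 -0.45]
{'camera_matrix': array([[341.94221482,   0.        , 282.61176776],
       [  0.        , 341.94221482, 217.65727555],
       [  0.        ,   0.        ,   1.        ]]), 'rvec': array([-2.83534884,  0.50770298,  0.06377539]), 'tvec': array([-0.43080877,  0.06358509,  0.41551478])}
```

View pics/w1.png

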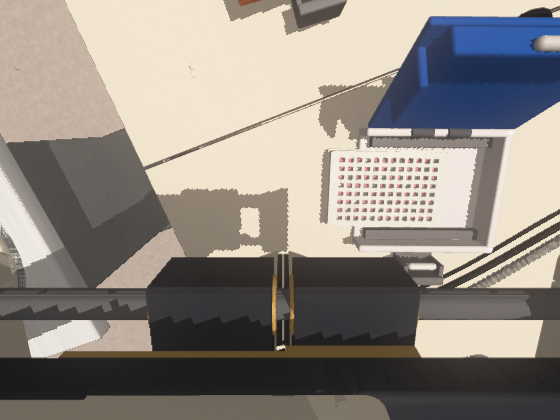

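The wrist view shows the white chamber clearly: wall-top corners (515,130), (491,251), (357,247), (362,130); plate +y top edge (331,151)-(329,226). I'll refine the fit with these.

Run:
```python
from h import *
C=np.array([[65,-72.5,40],[-65,-72.5,40],[-65,72.5,40],[65,72.5,40]])/1e3
ob=np.array([(515,130),(491,251),(357,247),(362,130)],float)
f=lambda p:(proj("wrist",T(p,C))-ob).ravel()
r=least_squares(f,CH);print(r.x,f(r.x).reshape(-1,2).round(1).tolist())
p=r.x;c,s=np.cos(p[2]),np.sin(p[2]);A=np.array([[c,s],[-s,c]])
for u in((331,151),(329,226)):print((A@(ray("wrist",u,.022)[:2]-p[:2])).round(4))
tip=lambda x:0
```

```text
[ 0.58063008 -0.10976632  1.20876648] [[-1.9, -2.3], [-0.1, 1.6], [-0.7, 4.9], [2.7, -3.2]]
[0.0402 0.1018]
[-0.0415  0.1004]
```

```bash
sed -i 's/^CH=.*/CH=[.583,-.108,1.209]/' h.py
echo '{"moves": [[0,0,0.04,0,0,0],[0,0,0.04,0,0,0],[0,0,0.04,0,0,0],[0,0,0.04,0,0,0],[0,0,0.04,0,0,0]]}' > next.json && python3 -m inch next.json
echo '{"moves": [[0,0,0.015,0,0,0],[0,0,0,0,0,0]]}' > next.json && python3 -m inch next.json
python3 h.py
```

```text
time_s: 2.48
position: [0.4354, -0.0663, 0.0467]
orientation: [0.824, 0.566, -0.0, -0.0]
ft_force: [0.9, -1.0, 1.2]
opening: 0.0004
gripper_force: 0.0
time_s: 2.65
position: [0.4324, -0.0654, 0.0301]
orientation: [0.824, 0.567, -0.003, -0.003]
ft_force: [-0.8, -1.3, 0.3]
opening: 0.0006
gripper_force: 0.0
t 2.65 chamber mm [-13.5 155.9  30.1] F chamber [-1.45  0.26  0.32] toolx [ 1.    -0.003 -0.002] toolz [-0.002  0.008 -1.   ] J [ 0.65  0.58 -0.66  2.19  0.65  0.58 -0.86]
```

```bash
echo '{"moves": [[0.005,0,-0.005,0,0,0],[0,0,0,0,0,0],[0,0,0,0,0,0]]}' > next.json && python3 -m inch next.json>/dev/null
python3 h.py;echo '{"moves": [[0,0.008,0,0,0,0],[0,0.008,0,0,0,0],[0,0.004,0,0,0,0],[0,0,0,0,0,0]]}' > next.json && python3 -m inch next.json >/dev/null; python3 h.py
```

```text
t 2.9 chamber mm [ -6.2 150.7  40.7] F chamber [-0.39 -0.23  0.06] toolx [ 1.    -0.001  0.001] toolz [ 0.001 -0.004 -1.   ] J [ 0.65  0.56 -0.68  2.18  0.64  0.6  -0.86]
t 3.23 chamber mm [ -6.8 130.3  39.4] F chamber [ 0.62 -0.06 -0.1 ] toolx [ 1.    -0.002  0.001] toolz [ 0.001 -0.003 -1.   ] J [ 0.65  0.59 -0.67  2.14  0.64  0.62 -0.84]
```

```bash
echo '{"moves": [[0,0,0.006,0,0,0],[0,0.005,0,0,0,0],[0,0.005,0,0,0,0],[0,0.005,0,0,0,0]]}' > next.json && python3 -m inch next.json >/dev/null; python3 h.py
echo '{"moves": [[0,0.005,0,0,0,0],[0,0.005,0,0,0,0],[0,0.004,0,0,0,0],[0,0,0,0,0,0]]}' > next.json && python3 -m inch next.json >/dev/null; python3 h.py
echo '{"moves": [[0,0.004,0,0,0,0],[0,0.003,0,0,0,0],[0,0.003,0,0,0,0],[0,0,0,0,0,0]]}' > next.json && python3 -m inch next.json >/dev/null; python3 h.py
```

```text
t 3.57 chamber mm [ -6.7 117.6  32.5] F chamber [ 0.72  0.93 -0.42] toolx [ 1.  0. -0.] toolz [-0.     0.001 -1.   ] J [ 0.64  0.62 -0.66  2.11  0.65  0.63 -0.83]
t 3.9 chamber mm [ -6.6 102.3  32.9] F chamber [-0.02 -0.08  0.57] toolx [ 1.    -0.001  0.   ] toolz [ 0.    -0.001 -1.   ] J [ 0.64  0.63 -0.66  2.07  0.64  0.65 -0.82]
t 4.23 chamber mm [-6.7 92.8 32.8] F chamber [ 0.48 -0.81 -0.1 ] toolx [ 1. -0.  0.] toolz [ 0.    -0.001 -1.   ] J [ 0.64  0.64 -0.66  2.05  0.64  0.66 -0.81]
```

```bash
for i in 1 2 3; do echo '{"moves": [[0,0.001,0,0,0,0],[0,0.001,0,0,0,0],[0,0,0,0,0,0]]}' > next.json && python3 -m inch next.json >/dev/null; python3 h.py; done
```

```text
t 4.48 chamber mm [-6.7 91.6 32.7] F chamber [ 0.23 -0.18  1.37] toolx [ 1. -0. -0.] toolz [-0.  0. -1.] J [ 0.64  0.65 -0.66  2.05  0.64  0.66 -0.81]
t 4.73 chamber mm [-6.7 89.4 32.8] F chamber [ 0.39 -0.08 -0.33] toolx [ 1. -0.  0.] toolz [ 0. -0. -1.] J [ 0.64  0.65 -0.66  2.04  0.64  0.66 -0.8 ]
t 4.98 chamber mm [-6.7 87.3 32.8] F chamber [ 0.02  0.88 -0.64] toolx [ 1. -0.  0.] toolz [ 0. -0. -1.] J [ 0.64  0.65 -0.66  2.04  0.64  0.67 -0.8 ]
```

Run:
```python
from h import *
im=snapshot("wrist");c=camera_params("wrist");cv2.imwrite("pics/w2.png",im)
```

```text
(no output)
```

View pics/w2.png

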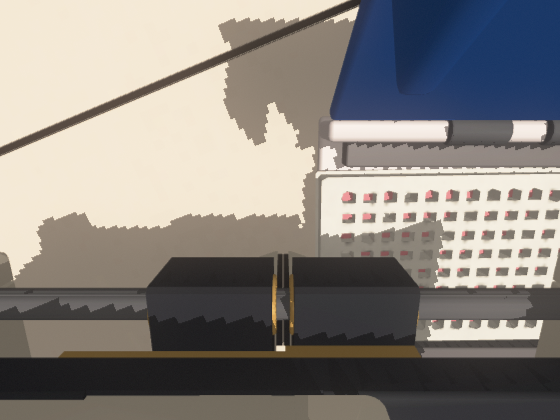

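The plate edge (column 318) is moving with the finger but isn't home yet; I'll keep pushing gently until the force rises.

```bash
for i in 1 2 3 4; do echo '{"moves": [[0,0.001,0,0,0,0],[0,0.0005,0,0,0,0],[0,0,0,0,0,0]]}' > next.json && python3 -m inch next.json >/dev/null; python3 h.py | cut -c1-90; done
```

```text
t 5.28 chamber mm [-6.7 85.9 32.8] F chamber [-0.07  0.98 -0.27] toolx [ 1. -0.  0.] toolz
t 5.53 chamber mm [-6.7 84.4 32.7] F chamber [-0.46 -0.29 -0.34] toolx [ 1. -0.  0.] toolz
t 5.78 chamber mm [-6.7 82.9 32.7] F chamber [ 0.56 -0.06  0.86] toolx [ 1. -0.  0.] toolz
t 6.03 chamber mm [-6.7 81.4 32.8] F chamber [0.09 0.65 0.58] toolx [ 1. -0.  0.] toolz [
```

```bash
for i in 1 2 3 4 5; do echo '{"moves": [[0,0.001,0,0,0,0],[0,0,0,0,0,0]]}' > next.json && python3 -m inch next.json >/dev/null; python3 h.py | cut -c1-90; done
```

```text
t 6.2 chamber mm [-6.7 80.4 32.8] F chamber [-0.58  0.56 -0.49] toolx [ 1. -0.  0.] toolz 
t 6.37 chamber mm [-6.7 79.4 32.7] F chamber [ 0.24  0.22 -0.14] toolx [ 1. -0.  0.] toolz
t 6.53 chamber mm [-6.7 78.4 32.8] F chamber [-0.38  0.65 -0.33] toolx [ 1. -0.  0.] toolz
t 6.7 chamber mm [-6.7 77.4 32.7] F chamber [-0.75  1.24  0.66] toolx [ 1. -0.  0.] toolz 
t 6.87 chamber mm [-6.7 77.2 32.6] F chamber [-0.32  2.1   1.37] toolx [ 1. -0. -0.] toolz
```

```bash
for i in 1 2; do echo '{"moves": [[0,0.001,0,0,0,0],[0,0,0,0,0,0],[0,0,0,0,0,0]]}' > next.json && python3 -m inch next.json >/dev/null; python3 h.py | cut -c1-90; done
python3 - <<'E'
from h import *
cv2.imwrite("pics/w3.png",snapshot("wrist"))
C=np.array([[65,72.5,40],[65-14,72.5,40],[43,64,22],[0,64,22],[43,67,22]])/1e3
print(proj("wrist",T(CH,C)).round(1).tolist())
E
```

```text
t 7.12 chamber mm [-6.6 77.  32.5] F chamber [-0.33  4.01  4.5 ] toolx [ 1.     0.    -0.0
t 7.37 chamber mm [-6.7 76.9 32.4] F chamber [-0.59  6.59  4.91] toolx [ 1.     0.    -0.0
[[297.0, 123.0], [296.5, 162.1], [314.6, 176.3], [312.2, 269.1], [307.6, 176.3]]
```

View pics/w3.png

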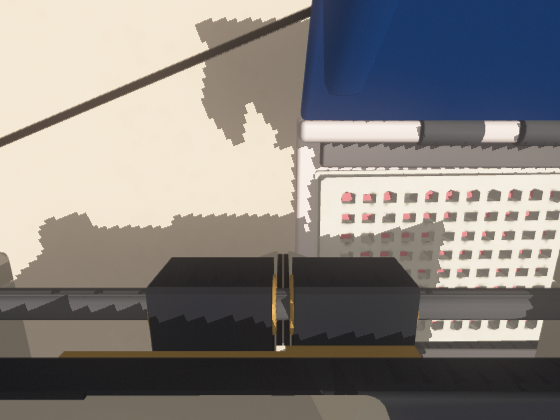

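The plate edge (column 319) is now well inside the wall end (column 297), and it has stopped with force rising to 6.6 N, so the plate is home. I'll back off the way I came and check camera clearance.

```bash
echo '{"moves": [[0,-0.01,0,0,0,0],[0,-0.02,0,0,0,0],[0,-0.025,0,0,0,0],[0,-0.025,0,0,0,0],[0,0,0,0,0,0]]}' > next.json && python3 -m inch next.json >/dev/null
echo '{"moves": [[0,0,-0.04,0,0,0],[0,0,-0.04,0,0,0],[0,0,-0.04,0,0,0],[0,0,-0.04,0,0,0],[0,0,-0.04,0,0,0]]}' > next.json && python3 -m inch next.json >/dev/null
echo '{"moves": [[0,0,-0.04,0,0,0],[0,0,-0.03,0,0,0],[0,0,0,0,0,0]]}' > next.json && python3 -m inch next.json >/dev/null; python3 h.py
python3 - <<'E'
from h import *
c=camera_params("wrist");o=-cv2.Rodrigues(c["rvec"])[0].T@c["tvec"];d=o-get_state()["position"];C,S=np.cos(CH[2]),np.sin(CH[2]);print("cam rel TCP",C*d[0]+S*d[1],-S*d[0]+C*d[1],d[2])
# plate check in side view
cv2.imwrite("pics/s2.png",cv2.resize(snapshot("side")[150:270,260:380],None,fx=5,fy=5,interpolation=cv2.INTER_CUBIC))
E
```

```text
t 8.5 chamber mm [ -5.5 150.7 308.8] F chamber [ 0.64 -1.16 -0.38] toolx [ 1.    -0.    -0.001] toolz [-0.001 -0.012 -1.   ] J [ 1.05  0.09 -1.02  1.96  0.09  1.12 -0.37]
cam rel TCP 0.07154433900603649 0.002472497260679607 0.13547120501030668
```

View pics/s2.png

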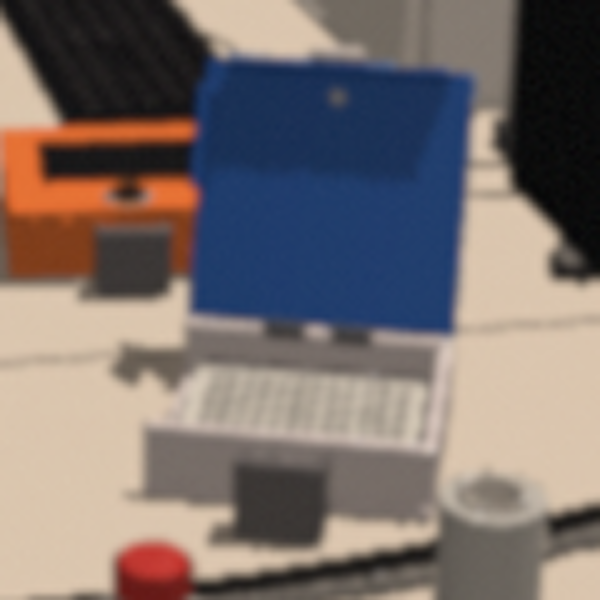

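The plate lies fully in the chamber and the lid is still open. Now over and behind the lid, at y≈+40, beside the knob.

```bash
echo '{"moves": [[0.036,0.02,0,0,0,0],[0.036,0.022,0,0,0,0],[0.036,0.022,0,0,0,0],[0.036,0.022,0,0,0,0],[0.036,0.022,0,0,0,0]]}' > next.json && python3 -m inch next.json >/dev/null
echo '{"moves": [[0,0,0,0,0,0],[0,0,0,0,0,0]]}' > next.json && python3 -m inch next.json >/dev/null; python3 h.py
```

```text
t 9.13 chamber mm [174.8  48.8 300.1] F chamber [-0.23 -0.12 -0.14] toolx [1.    0.005 0.002] toolz [ 0.002  0.004 -1.   ] J [ 0.53  0.51 -0.96  1.6   0.43  1.26 -0.86]
```

```bash
echo '{"moves": [[0,0.005,0.035,0,0,0],[0,0.003,0.035,0,0,0],[0,0,0.035,0,0,0],[0,0,0.03,0,0,0],[0,0,0,0,0,0]]}' > next.json && python3 -m inch next.json >/dev/null; python3 h.py
echo '{"moves": [[-0.01,0,0,0,0,0],[-0.01,0,0,0,0,0],[0,0,0,0,0,0]]}' > next.json && python3 -m inch next.json >/dev/null; python3 h.py
```

```text
t 9.55 chamber mm [166.4  43.2 161. ] F chamber [-0.52  0.62 -0.28] toolx [ 1.    -0.002 -0.007] toolz [-0.007  0.009 -1.   ] J [ 0.47  0.65 -0.86  1.72  0.56  1.04 -0.95]
t 9.8 chamber mm [148.4  37.8 169.7] F chamber [-0.36 -0.34  0.48] toolx [ 1.    -0.004 -0.001] toolz [-0.001 -0.003 -1.   ] J [ 0.51  0.63 -0.87  1.74  0.55  1.04 -0.92]
```

```bash
echo '{"moves": [[-0.005,0,0.007,0,0,0],[-0.006,0,0,0,0,0],[-0.006,0,0,0,0,0],[-0.006,0,0,0,0,0],[-0.006,0,0,0,0,0]]}' > next.json && python3 -m inch next.json >/dev/null; python3 h.py
echo '{"moves": [[-0.005,0,0,0,0,0],[-0.005,0,0,0,0,0],[-0.005,0,0,0,0,0],[-0.005,0,0,0,0,0],[-0.005,0,0,0,0,0]]}' > next.json && python3 -m inch next.json >/dev/null; python3 h.py
echo '{"moves": [[-0.004,0,0,0,0,0],[-0.004,0,0,0,0,0],[-0.004,0,0,0,0,0],[0,0,0,0,0,0]]}' > next.json && python3 -m inch next.json >/dev/null; python3 h.py
python3 - <<'E'
from h import *
im=snapshot("side")[130:270,250:390]
cv2.imwrite("pics/s3.png",cv2.resize(im,None,fx=4,fy=4,interpolation=cv2.INTER_CUBIC))
E
```

```text
t 10.22 chamber mm [122.3  39.5 161.2] F chamber [0.66 0.4  0.34] toolx [1.    0.    0.001] toolz [ 0.001 -0.001 -1.   ] J [ 0.56  0.62 -0.87  1.77  0.55  1.01 -0.89]
t 10.63 chamber mm [ 96.9  39.7 160.7] F chamber [0.28 0.4  0.22] toolx [ 1. -0. -0.] toolz [-0.  0. -1.] J [ 0.61  0.61 -0.88  1.8   0.55  1.   -0.85]
t 10.97 chamber mm [ 84.2  39.6 160.5] F chamber [-0.73 -0.07  0.75] toolx [ 1.    -0.001 -0.001] toolz [-0.001  0.    -1.   ] J [ 0.64  0.6  -0.88  1.81  0.55  1.   -0.83]
```

View pics/s3.png

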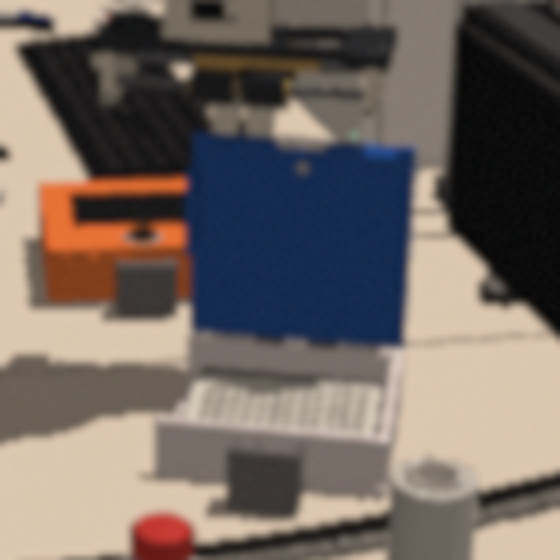

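The lid stands near upright with the hand behind it (fingers at crop (240,110)). I'll push the last bit, then retreat.

```bash
echo '{"moves": [[-0.005,0,0,0,0,0],[-0.005,0,0,0,0,0],[-0.005,0,0,0,0,0],[-0.003,0,0,0,0,0]]}' > next.json && python3 -m inch next.json >/dev/null; python3 h.py
echo '{"moves": [[0.02,0,0,0,0,0],[0.03,0,0,0,0,0],[0.03,0,0,0,0,0],[0,0,-0.02,0,0,0],[0,0,-0.03,0,0,0]]}' > next.json && python3 -m inch next.json >/dev/null; python3 h.py
for i in 1 2 3 4 5 6; do echo '{"moves": [[0,0,0,0,0,0],[0,0,0,0,0,0],[0,0,0,0,0,0],[0,0,0,0,0,0],[0,0,0,0,0,0]]}' > next.json && python3 -m inch next.json >/dev/null;done; python3 h.py
python3 - <<'E'
from h import *
im=snapshot("side")[130:270,250:390]
cv2.imwrite("pics/s4.png",cv2.resize(im,None,fx=4,fy=4,interpolation=cv2.INTER_CUBIC))
E
```

```text
t 11.35 chamber mm [ 66.4  39.7 160.6] F chamber [ 0.51  0.1  -0.56] toolx [ 1.    -0.001 -0.001] toolz [-0.001  0.    -1.   ] J [ 0.67  0.59 -0.88  1.82  0.54  0.99 -0.8 ]
t 11.77 chamber mm [148.9  42.4 208.6] F chamber [-0.74 -1.47 -0.29] toolx [ 1.     0.004 -0.001] toolz [-0.001  0.006 -1.   ] J [ 0.54  0.58 -0.91  1.71  0.5   1.11 -0.88]
t 14.27 chamber mm [147.5  39.7 210.7] F chamber [-0.69  0.42 -0.25] toolx [ 1. -0. -0.] toolz [-0.  0. -1.] J [ 0.54  0.58 -0.91  1.71  0.51  1.1  -0.88]
```

View pics/s4.png

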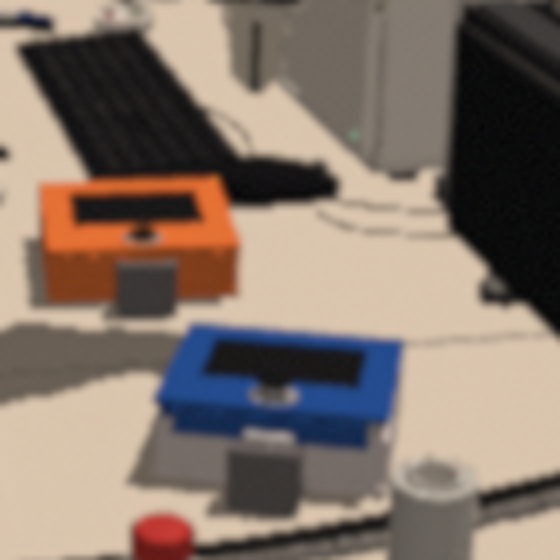

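The lid has fallen onto its catch; the black knob is at about crop (274,388), i.e. side pixel (318,227). I'll check that against the model and move over it.

```bash
echo '{"moves": [[-0.041,0.008,0,0,0,0],[-0.041,0.008,0,0,0,0],[-0.041,0.008,0,0,0,0],[-0.041,0.008,0,0,0,0],[-0.041,0.008,0,0,0,0]]}' > next.json && python3 -m inch next.json >/dev/null
echo '{"moves": [[0,0,0.02,0,0,0],[0,0,0.02,0,0,0],[0,0,0.02,0,0,0],[0,0,0.02,0,0,0],[0,0,0,0,0,0]]}' > next.json && python3 -m inch next.json >/dev/null; echo '{"moves": [[0,0,0,0,0,0],[0,0,0,0,0,0]]}' > next.json && python3 -m inch next.json >/dev/null;python3 h.py
python3 - <<'E'
from h import *
print(proj("side",T(CH,[[-.057,0,.058],[-.057,0,.068],[-.057,0,.078]])).round(1).tolist())
E
```

```text
t 15.32 chamber mm [-56.5  -0.8 131.8] F chamber [-0.91 -0.11 -0.52] toolx [1. 0. 0.] toolz [ 0.    -0.001 -1.   ] J [ 0.85  0.65 -0.84  1.8   0.58  0.96 -0.59]
[[317.5, 228.7], [317.6, 225.0], [317.7, 221.3]]
```

The knob matches the model. Feeling downwards.

```bash
echo '{"moves": [[0,0,0.01,0,0,0],[0,0,0.008,0,0,0],[0,0,0.006,0,0,0],[0,0,0,0,0,0]]}' > next.json && python3 -m inch next.json >/dev/null; python3 h.py|cut -c1-80
for i in 1 2 3 4 5; do echo '{"moves": [[0,0,0.0015,0,0,0],[0,0,0,0,0,0]]}' > next.json && python3 -m inch next.json >/dev/null; python3 h.py|cut -c1-80;done
```

```text
t 15.65 chamber mm [-57.3   0.7 105.3] F chamber [-0.71  0.82 -0.39] toolx [ 1. 
t 15.82 chamber mm [-5.680e+01 -1.000e-01  1.051e+02] F chamber [-0.33  0.88 -0.
t 15.98 chamber mm [-56.9  -0.3 103.8] F chamber [-0.84  0.57  0.93] toolx [ 1. 
t 16.15 chamber mm [-57.   -0.2 102.2] F chamber [-0.03  0.53 -0.49] toolx [ 1. 
t 16.32 chamber mm [-5.710e+01 -1.000e-01  1.006e+02] F chamber [ 0.09 -0.72  0.
t 16.48 chamber mm [-57.   -0.1  99. ] F chamber [-0.18  0.41  0.28] toolx [ 1.
```

```bash
sed -i 's/"chamber mm"/"mm"/' h.py
for i in 1 2 3 4 5 6; do echo '{"moves": [[0,0,0.0015,0,0,0],[0,0,0,0,0,0]]}' > next.json && python3 -m inch next.json >/dev/null; python3 h.py|cut -c1-80;done
```

```text
t 16.65 mm [-57.   -0.   97.5] F chamber [-0.78 -0.06 -0.2 ] toolx [ 1. -0.  0.]
t 16.82 mm [-57.   -0.1  96. ] F chamber [-0.35  0.51 -0.5 ] toolx [ 1. -0. -0.]
t 16.98 mm [-57.   -0.1  94.5] F chamber [-0.41  0.38 -0.3 ] toolx [ 1. -0. -0.]
t 17.15 mm [-57.   -0.4  93.5] F chamber [-0.24  1.61  3.76] toolx [ 1. -0. -0.]
t 17.32 mm [-57.2  -0.3  92.1] F chamber [-0.76  1.52  4.7 ] toolx [ 1.    -0.  
t 17.48 mm [-57.5  -0.3  90.4] F chamber [-1.13  0.14  2.99] toolx [ 1.    -0.
```

```bash
for i in 1 2 3 4; do echo '{"moves": [[0,0,0.001,0,0,0],[0,0,0,0,0,0]]}' > next.json && python3 -m inch next.json >/dev/null; python3 h.py|cut -c1-80;done
```

```text
t 17.65 mm [-57.2  -0.3  89. ] F chamber [-0.52 -0.27  1.08] toolx [ 1. -0. -0.]
t 17.82 mm [-56.7   0.   87.8] F chamber [-0.34 -1.07  0.8 ] toolx [ 1.    -0.  
t 17.98 mm [-56.7   0.1  86.9] F chamber [0.03 0.33 0.29] toolx [1. 0. 0.] toolz
t 18.15 mm [-56.9  -0.   86. ] F chamber [ 0.18 -0.67 -0.62] toolx [ 1. -0.  0.]
```

```bash
for i in 1 2 3 4 5 ; do echo '{"moves": [[0,0,0.0008,0,0,0],[0,0,0,0,0,0]]}' > next.json && python3 -m inch next.json >/dev/null; python3 h.py|cut -c1-80;done
```

```text
t 18.32 mm [-56.9  -0.1  85.3] F chamber [ 0.68 -0.16  0.72] toolx [ 1. -0.  0.]
t 18.48 mm [-57.   -0.1  84.5] F chamber [-0.11 -0.17  0.08] toolx [ 1. -0.  0.]
t 18.65 mm [-57.   -0.1  83.7] F chamber [ 0.86 -1.03  0.36] toolx [ 1. -0. -0.]
t 18.82 mm [-57.   -0.2  82.9] F chamber [-0.5  -0.02  0.83] toolx [ 1. -0.  0.]
t 18.98 mm [-56.9  -0.3  82.3] F chamber [ 0.11 -0.7  -0.52] toolx [ 1. -0.  0.]
```

```bash
for i in 1 2 3 4 ; do echo '{"moves": [[0,0,0.0006,0,0,0],[0,0,0,0,0,0]]}' > next.json && python3 -m inch next.json >/dev/null; python3 h.py|cut -c1-80;done
```

```text
t 19.15 mm [-56.9  -0.3  82.2] F chamber [-0.07  1.88  4.51] toolx [ 1. -0. -0.]
t 19.32 mm [-57.   -0.3  82.1] F chamber [-1.34  3.6   9.62] toolx [ 1.    -0.  
t 19.48 mm [-56.9  -0.4  82. ] F chamber [-1.09  4.83 13.59] toolx [ 1.    -0.  
t 19.65 mm [-56.9  -0.4  81.9] F chamber [-1.96  5.3  17.66] toolx [ 1.    -0.
```

```bash
echo '{"moves": [[0,0,-0.0005,0,0,0],[0,0,0,0,0,0],[0,0,0,0,0,0]]}' > next.json && python3 -m inch next.json >/dev/null; python3 h.py|cut -c1-80
for i in 1 2 3 4; do echo '{"moves": [[0,0,0,0,0,0],[0,0,0,0,0,0],[0,0,0,0,0,0],[0,0,0,0,0,0]]}' > next.json && python3 -m inch next.json >/dev/null; python3 h.py|cut -c1-80;done
```

```text
t 19.9 mm [-56.9  -0.4  82. ] F chamber [-1.4   4.33 13.39] toolx [ 1.    -0.   
t 20.23 mm [-56.9  -0.4  82. ] F chamber [-1.69  4.64 14.04] toolx [ 1.    -0.  
t 20.57 mm [-56.9  -0.4  82. ] F chamber [-1.38  5.23 14.43] toolx [ 1.    -0.  
t 20.9 mm [-56.9  -0.4  82. ] F chamber [-1.89  4.72 14.81] toolx [ 1.    -0.   
t 21.23 mm [-56.9  -0.4  82. ] F chamber [-1.28  4.36 13.68] toolx [ 1.    -0.
```

```bash
echo '{"moves": [[0,0,-0.003,0,0,0],[0,0,-0.01,0,0,0],[0,0,-0.03,0,0,0],[0,0,-0.04,0,0,0],[0,0,-0.04,0,0,0]]}' > next.json && python3 -m inch next.json >/dev/null
echo '{"moves": [[0.04,0,-0.02,0,0,0],[0.04,0,0,0,0,0],[0.04,0,0,0,0,0],[0.04,0,0,0,0,0],[0,0,0,0,0,0]]}' > next.json && python3 -m inch next.json >/dev/null
echo '{"moves": [[0,0,0,0,0,0],[0,0,0,0,0,0],[0,0,0,0,0,0],[0,0,0,0,0,0],[0,0,0,0,0,0]]}' > next.json && python3 -m inch next.json >/dev/null; python3 h.py|cut -c1-80
python3 - <<'E'
from h import *
a=cv2.imread("pics/s4.png");b=cv2.resize(snapshot("side")[130:270,250:390],None,fx=4,fy=4,interpolation=cv2.INTER_CUBIC)
m=lambda i:(i[...,0].astype(int)-i[...,2]>40)
for c in(180,220,330,380):
  print(c,[(np.where(m(i)[:,c])[0].min(),np.where(m(i)[:,c])[0].max()) for i in(a,b)])
P=lambda t:4*(proj("side",T(CH,[[.065-.14*np.cos(t),.06,.048+.14*np.sin(t)]]))-[250,130])
print(P(.085),P(0))
t0=cv2.imread("pics/top0.png");t1=snapshot("top")
for n,(x,y) in dict(bottle=(374,233),roll=(369,190),timer=(158,250)).items():
  print(n,cv2.absdiff(t0,t1)[y-12:y+12,x-12:x+12].mean().round(1))
E
```

```text
t 22.48 mm [ 98.4  -0.7 221.8] F chamber [ 0.72  0.6  -0.13] toolx [ 1.    -0.00
180 [(np.int64(343), np.int64(428)), (np.int64(355), np.int64(445))]
220 [(np.int64(327), np.int64(431)), (np.int64(334), np.int64(449))]
330 [(np.int64(337), np.int64(442)), (np.int64(340), np.int64(459))]
380 [(np.int64(341), np.int64(421)), (np.int64(341), np.int64(439))]
[[168.2460027  395.93051893]] [[167.90257894 413.72502626]]
bottle 2.5
roll 2.7
timer 2.4
```

The free edge has dropped 17–18 px, matching the predicted 17.8 px for 0.085→0. The lid is shut and the bystanders haven't moved, so I'm handing in.

```bash
python3 -c "
from workcell import *
print(hand_in())"
```

```text
the job is handed in; nothing more can be done
None
```

The job is handed in (no verdict was returned): the plate is home against the end stop, the lid fell shut untouched, was held for about 1.3 s at about 14 N (a brief peak near 18.5 N) and released, and the bystanders have not moved.

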